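# Take the purple meter out of the clamshell case

### The arm

A 7-joint arm with a two-finger parallel gripper is mounted at the origin on the work surface. World frame = base frame: x ahead of the robot, y to its left, z up, the work surface at z = 0. Lengths are in m, angles in rad, forces in N, time in s.
With the tool pointing down it reaches from about 0.4 to 0.85 m from the base axis. Payload 10.4 kg.
Tool frame: the origin (TCP) lies midway between the tips of the shut fingers; the grasp point (between the pads) lies 19 mm behind it; z points along the fingers, y is the line along which they close (so a half turn about z gives the same grasp; the last joint's range is limited). The gripper opens to 85 mm and grips with 20 to 120 N. Pads are 22 mm wide; open, the fingers measure 114 mm over their backs; the gripper's body (76 mm by 85 mm) begins 54 mm behind the grasp point. The pads swing forward as they close: fully open they stand 13 mm farther back than shut.
Start: joints at [1.232, 0.332, -0.065, 1.46, 0.022, 1.35, -0.088], TCP at [0.194, -0.594, 0.231] pointing down, gripper open.
Joint ranges: [-2.6, 2.6], [-0.5, 2.12], [-1.47, 1.34], [0.16, 2.42], [-1.27, 4.41], [0.06, 2.06], [-2.6, 2.6]. Speed limits (rad/s): [2.22, 2.22, 2.79, 2.79, 3.14, 3.14, 3.14].

### API

Orientations are given as a unit quaternion [x, y, z, w].
In Python, from workcell import get_obs, camera, camera_params, hand_in gives the robot as it stands.
- The arm moves only by the tool carry_out, never from a script. Its argument "commands" is a list that holds one entry, the list of rows, each a list of 6 numbers: the shift along the tool's x, y, z in units of 40 mm (1.0 is 40 mm), then the turn, a rotation vector about the tool's x, y, z in units of 6 degrees (1.0 is 6 degrees). In form: [[[x, y, z, ax, ay, az], ...]]. A call has 1 to 20 rows; each row shifts and turns the commanded pose from where the row before left it, along the tool's axes as they then stand; what a row does not reach is not made up. A row lasts 1/12 s, in which the tool goes at most 41.7 mm and 7.16 degrees, less where a joint would pass 70% of its speed; a pose out of reach is approached as far as the arm can. A call is refused whole if a number of a shift passes 1 or a number of a turn 1, either way. A call with a gripper value outside its range is refused whole. "hand" is the closure, from -1 (fully open) to 1 (shut), set as the call begins (left out, the last holds). The fingers move at their own pace and stop on an object; "force" is the grip in N (left out, the last holds). Time passes only in rows, so rows that do not move let the fingers close. It gives the time, the measured TCP pose, the force, the opening and the grip force at its end, in the units of the state.
- get_obs(): the state, without advancing time (a new reading comes with each control period).
- camera(name): name is "side" or "top" or "wrist"; returns the picture (420x560x3 uint8, red, green, blue); there is no depth.
- camera_params(name): a dict with "mtx" (3x3 intrinsics, pixels), "R" (3x3) and "t" (3): a world point X has camera coordinates R X + t. Camera axes: x right, y down, z forward; pixel columns grow to the right and rows downward; lengths in m; the calibration is good to about 2 mm. A picture is of the moment at which its call begins: read the wrist's pose just before it. camera_params takes no time and is no camera call; for the wrist camera it gives the pose at the moment of the call.
- hand_in(): hands the job in; it is judged then, once.
The state is a dict: "clock": time; "joint_pos": joint angles; "joint_velocities": joint speeds; "tau": joint torques, N m; "position": TCP position; "ee_rot": TCP orientation; "ft_force": force on the tool from outside, world axes, zero at the start; "torque": the same for the moment, N m; "grip_width": opening from 0.0 (shut) to 1.0 (fully open); "grasp_force": force on a finger pad.
Only numpy, scipy, OpenCV 4.12 (cv2) and the standard library are available. Lean on these libraries where they do the work, as an engineer would, in place of code of your own. Each camera call takes 0.05 s, during which the arm holds its last target. There are 200 camera calls.

### The job

At the blood-draw desk, swing the lid of the beige instrument case with the purple tab up and over, past its balance point, so that it stays open by itself. Then lift out the meter with the purple bands and set it down, not dropped, flat with its screen up inside the shallow blue tray. Leave the red-banded meter where it lies in the case, and leave the lid open.

Things in the scene. Friction and masses are not known exactly. Their poses are not given: they have to be found in the camera images.
- case: Beige clamshell case with the purple tab (not the red-tabbed one), fixed; closed 150 (x) by 200 (y) by 70 mm high. Origin: centre of underside, z up; hinge on its +x side, tab on -x. Halves 35 mm high, walls 4. Lower half filled to 22 mm height by a flat insert; two meters lie on it along x, about 45 mm either side (y) of the middle, in either order. Hinge axis along y at x = +75, 35 mm above the table.
- tab (a point): Middle of the purple pull tab, which sticks 36 mm straight out from the middle of the lid's front; 26 mm wide (along the case's y), 10 mm thick, 45 mm above the table when closed, free space around and below. It swings with the lid, 168 mm from the hinge axis, and points up when open. Pinched by its two sides (along the case's y) it can pivot between vertical fingers.
- lid (a joint): Hinge angle of the lid (hollow shell, 0.25 kg) in rad: 0 closed (as at the start), grows as it opens, 1.57 upright, stop at 1.9 (leaning back). The hinge is free, without spring: below about 1.2 rad the lid falls shut; beyond about 1.35 rad it falls back to the stop and stays open.
- meter: The meter to take: off-white rounded block 100 (x) by 36 (y) by 30 mm (z), about 0.1 kg, purple bands near both ends, dark screen on top. Origin: centre of underside; z up through the screen. It starts under the closed lid on the insert, top 52 mm above the table, 17 mm proud of the lower half's rim.
- spare: The meter to leave: same shape and size, but with red bands; it lies beside the other in the case, about 54 mm of free space between them. Origin: centre of its underside.
- tray: Shallow blue open tray, fixed to the table, 170 (x) by 130 (y) by 22 mm high outside, walls and floor 5 mm thick. Origin: centre of its underside on the table; z up.
There are look-alikes about, which are no part of the job. Of the things that look like the tray, take the one that is farthest from the robot's base at the start.

How it is judged:
On the way, in this order (a step that is already met when the one before it is completed fails the run):
1. the case's lid has been swung past its balance point and is open (value of joint lid above 1.65 rad), for 0.2 s.
2. with the lid open, the purple-banded meter has been lifted clear of the case (value of joint lid above 1.65 rad and contact force between the fingers and meter above 0.5 N and z of meter in the frame of case above 0.07 m), for 0.1 s.
3. the meter is lowered into the tray in the fingers, its underside within 20 mm of the tray's floor (x of meter in the frame of tray between -0.07 and 0.07 m and y of meter in the frame of tray between -0.05 and 0.05 m and contact force between the fingers and meter above 0.5 N and z of meter in the frame of tray below 0.025 m), for 0.05 s.
At the end, for the whole second after the job is handed in: Lid open by itself (over 1.65 rad); purple meter released and at rest in the tray: centre within 70 mm (x) and 50 mm (y) of the tray centre, underside under 7 mm off its floor, tilt under 10 degrees, screen up; red meter within 30 mm of its start (x of meter in the frame of tray between -0.07 and 0.07 m and y of meter in the frame of tray between -0.05 and 0.05 m and value of joint lid above 1.65 rad and z of meter in the frame of tray below 0.012 m and angle between meter's own z axis and vertical below 0.17 rad and linear speed of meter below 0.02 m/s and contact force between the fingers and meter below 0.1 N and distance of spare from where it was at the start of the episode below 0.03 m); the robot touches nothing.
It fails at once if the red-banded meter is moved by more than 40 mm (distance of spare from where it was at the start of the episode above 0.04 m).
It also fails if it takes over 62 s, if anything falls off the work surface, if the arm or the gripper's body presses on something with over 40 N, if the wrist force passes 120 N, or if a joint passes its speed limit or range.

## Working session

There is one attempt and no reset: what is moved stays moved. The work goes in short steps, Python scripts to look and compute and a tool call to move; the robot and the scene stay as the last step left them, time stands still between calls to the robot, and variables do not carry over. Pictures are saved under pics/ and viewed, at most 10 in all, crops included, and the job is handed in when it is done.

Besides the shell and the picture viewer there is one more tool, called in YAML: its name, and indented under it one key for each argument. carry_out: Moves the arm, as the interface text tells. Its arguments: {"type":"object","properties":{"commands":{"type":"array"},"hand":{"type":"number"},"force":{"type":"number"}},"required":["commands"]}

```bash
ls; mkdir -p pics
python3 - <<'E'
from workcell import *
import cv2
o=get_obs();print({k:o[k] for k in('clock','position','ee_rot','grip_width')})
for n in('top','side'):
    im=camera(n);cv2.imwrite(f'pics/{n}0.png',cv2.resize(im[:,:,::-1],(800,600),interpolation=cv2.INTER_CUBIC))
    p=camera_params(n);print(n,p)
E
```

```text
pics
{'clock': 0.0, 'position': array([ 0.19399665, -0.59370981,  0.23050605]), 'ee_rot': array([ 9.87552143e-01,  1.57290234e-01, -1.45878363e-04, -7.25692844e-04]), 'grip_width': 1.0019303729360125}
top {'mtx': array([[513.04956787,   0.        , 280.44620052],
       [  0.        , 513.04956787, 209.92700329],
       [  0.        ,   0.        ,   1.        ]]), 'R': array([[-0.01949793, -0.99980795,  0.00197462],
       [-0.99500083,  0.01921063, -0.09800148],
       [ 0.09794473, -0.00387558, -0.99518431]]), 't': array([-0.05454715,  0.43625383,  1.12471654])}
side {'mtx': array([[421.13768063,   0.        , 282.6034209 ],
       [  0.        , 421.13768063, 207.07531399],
       [  0.        ,   0.        ,   1.        ]]), 'R': array([[ 0.99367763, -0.11192127, -0.00885459],
       [-0.07983682, -0.64896051, -0.75662166],
       [ 0.07893577,  0.75254494, -0.65379298]]), 't': array([-0.46559226,  0.04071966,  1.00483814])}
```

View pics/top0.png

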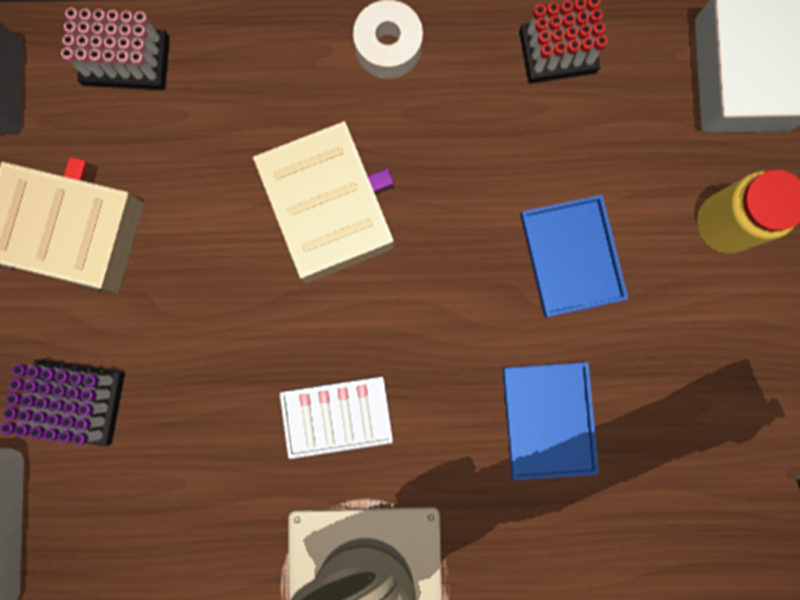

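View pics/side0.png

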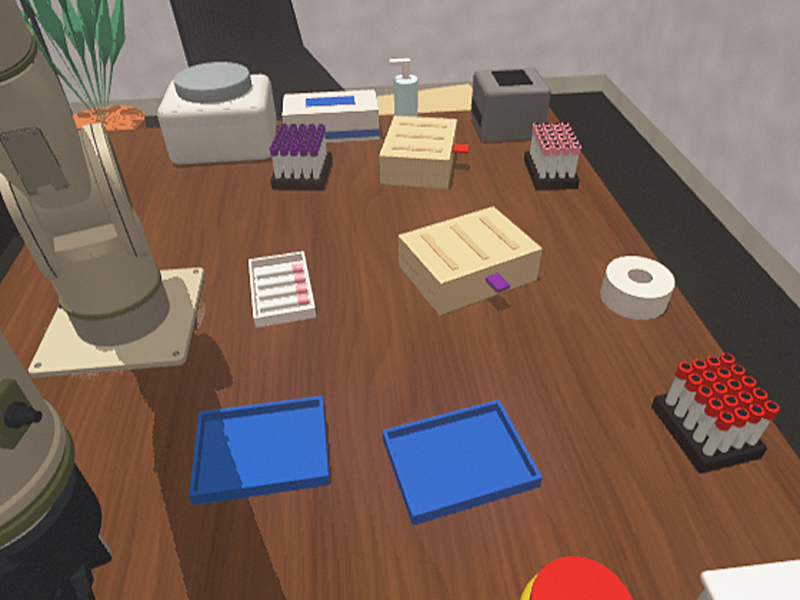

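Top view (800×600): 
- **Cases:** the purple-tabbed one has its lid corners at (254,157), (346,122), (393,243), (302,279) and its tab at (381,181). The red-tabbed look-alike is at (65,225). 
- **Trays:** the farther one is at (575,256), the nearer look-alike at (551,421). The white swab tray at (337,417) isn't one of them.

I choose the purple-tabbed case and the tray at (575,256). In the side view the tab is at (498,283) and that tray at (462,460). Next I'll take one close crop and triangulate.

```bash
cat > h.py <<'E'
import numpy as np, cv2
from workcell import *
from scipy.spatial.transform import Rotation as Ro
def P(n):
    p=camera_params(n); return p['mtx']@np.c_[p['R'],p['t']]
def nat(uv): return (np.array(uv,float)+.5)*.7-.5   # 800x600 display -> native
def tri(a,b):
    X=cv2.triangulatePoints(P('top'),P('side'),nat(a).reshape(2,1),nat(b).reshape(2,1));return (X[:3]/X[3]).ravel()
def onz(n,uv,z):   # native uv
    M=P(n);H=np.c_[M[:,:2],M[:,2]*z+M[:,3]];w=np.linalg.solve(H,[*uv,1]);return w[:2]/w[2]
E
python3 - <<'E'
from h import *
print('tab',tri((381,181),(498,283)))
for a,b in(((254,157),(398,241)),((346,122),(494,208)),((393,243),(541,248))):pass
T=[(522,211),(603,196),(627,298),(547,315)]
print('tray rim',[onz('top',nat(t),.022).round(4) for t in T])
L=[(254,157),(346,122),(393,243),(302,279)]
print('lid',[onz('top',nat(t),.07).round(4) for t in L])
S=[(384,432),(499,402),(541,480),(413,521)]
print('tray side',[onz('side',nat(t),.022).round(4) for t in S])
S=[(398,241),(494,208),(541,248),(440,290)]
print('lid side',[onz('side',nat(t),.07).round(4) for t in S])
t=cv2.imread('pics/top0.png');s=cv2.imread('pics/side0.png')
a=cv2.resize(t[110:300,240:430],(400,400),interpolation=cv2.INTER_CUBIC)
b=cv2.resize(s[180:340,390:550],(400,400),interpolation=cv2.INTER_CUBIC)
cv2.imwrite('pics/crop.png',np.hstack([a,b]))
E
```

```text
tab [ 0.62013971 -0.03578355  0.04715477]
tray rim [array([ 0.573 , -0.2575]), array([ 0.5948, -0.3868]), array([ 0.4315, -0.4168]), array([ 0.4073, -0.2906])]
lid [array([0.6541, 0.157 ]), array([0.7064, 0.016 ]), array([ 0.5171, -0.0527]), array([0.465 , 0.0849])]
tray side [array([ 0.409 , -0.2927]), array([ 0.5728, -0.2611]), array([ 0.5961, -0.3876]), array([ 0.4318, -0.423 ])]
lid side [array([0.4668, 0.0717]), array([0.6564, 0.1545]), array([0.7078, 0.0209]), array([ 0.5188, -0.068 ])]
```

View pics/crop.png

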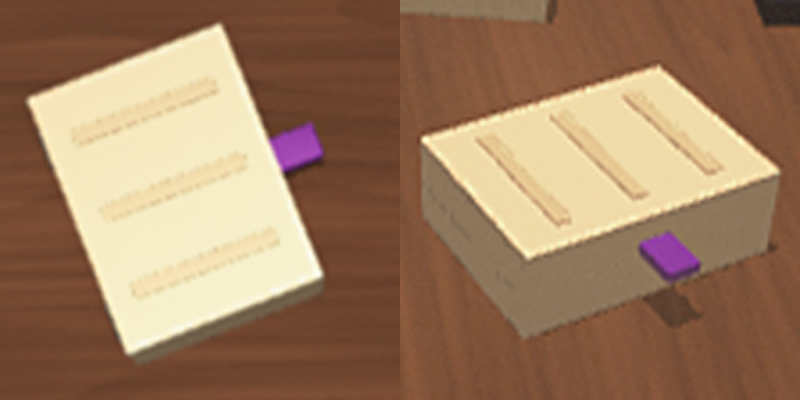

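The crop confirms the beige case with the purple tab. My tab measurement (z = 47 mm) agrees with the stated 45 mm. Next I'll fit the case and tray poses and plan the approach.

```bash
cat >> h.py <<'E'
def fit(model,pts):   # 2D rigid: world = c + R(yaw) model
    m=np.array(model,float);p=np.array(pts);mc,pc=m.mean(0),p.mean(0)
    z=((p-pc)@[1,1j]*np.conj((m-mc)@[1,1j])).sum();y=np.angle(z)
    R=np.array([[np.cos(y),-np.sin(y)],[np.sin(y),np.cos(y)]])
    c=pc-R@mc;return c,y,np.linalg.norm(p-(m@R.T+c),axis=1)
def down(yaw_y): # tool pointing down, tool y at world angle yaw_y
    y=np.array([np.cos(yaw_y),np.sin(yaw_y),0]);z=np.array([0,0,-1.]);return np.c_[np.cross(y,z),y,z]
from scipy.linalg import logm
def screw(p0,R0,p1,R1,n):
    A=np.eye(4);A[:3,:3]=R0.T@R1;A[:3,3]=R0.T@(p1-p0)
    w=Ro.from_matrix(A[:3,:3]).as_rotvec()/n;r=Ro.from_rotvec(w)
    # solve t: sum r^k t = A
    S=sum((r**k).as_matrix() if k else np.eye(3) for k in range(n));t=np.linalg.solve(S,A[:3,3])
    return np.r_[t/.04,np.degrees(w)/6]
def now():
    o=get_obs();return np.array(o['position']),Ro.from_quat(o['ee_rot']).as_matrix()
def play(p,R,rows):
    for r in rows:
        r=np.array(r,float);p=p+R@(r[:3]*.04);R=R@Ro.from_rotvec(np.radians(r[3:]*6)).as_matrix()
    return p,R
E
python3 - <<'E'
from h import *
np.set_printoptions(precision=4,suppress=True)
q=lambda u,v:onz('top',nat((240+u*.475,110+v*.475)),.07)
s=lambda u,v:onz('side',nat((390+(u-400)*.4,180+v*.4)),.07)
M=[(.075,-.1),(-.075,-.1),(-.075,.1),(.075,.1)]
a=[q(30,99),q(220,25),q(321,277),q(128,350)]
b=[s(659,66),s(779,172),s(527,258),s(422,140)]
for k in(a,b):print(fit(M,k))
c,y,_=fit(M,(np.array(a)+b)/2);print('case',c,np.degrees(y))
g=lambda x,yy:c+[x*np.cos(y)-yy*np.sin(y),x*np.sin(y)+yy*np.cos(y)]
print('tab',g(-.0927,0),'hinge',g(.075,0))
Tm=[(.085,.065),(.085,-.065),(-.085,-.065),(-.085,.065)]
ta=[onz('top',nat(t),.022) for t in[(522,211),(603,196),(627,298),(547,315)]]
tb=[onz('side',nat(t),.022) for t in[(499,402),(541,480),(413,521),(384,432)]]
for k in(ta,tb):print('tray',fit(Tm,k))
tg=np.r_[g(-.0995,0),.16]
p,R=now();yy=y+np.pi-2*np.pi
r=screw(p,R,tg,down(y-np.pi/2+np.pi-np.pi+np.pi/2+np.pi),20)
print(tg,r,play(p,R,[r.round(2)]*20)[0])
E
```

```text
(array([0.5873, 0.0524]), np.float64(1.9290247335142978), array([0.0013, 0.0012, 0.0012, 0.0021]))
(array([0.5894, 0.0534]), np.float64(1.9345385166465934), array([0.0013, 0.0014, 0.0007, 0.0015]))
case [0.5884 0.0529] 110.68344074727104
tab [ 0.6211 -0.0338] hinge [0.5619 0.1231]
tray (array([ 0.5017, -0.3379]), np.float64(0.18525679561038746), array([0.0009, 0.0025, 0.0016, 0.0015]))
tray (array([ 0.5024, -0.3411]), np.float64(0.19235154562609028), array([0.0007, 0.0024, 0.0019, 0.0026]))
[ 0.6235 -0.0402  0.16  ] [ 0.7357 -0.4753  0.0885 -0.0006  0.     -0.0216] [ 0.6264 -0.0362  0.159 ]
```

Run:
```python
from h import *
np.set_printoptions(precision=4,suppress=True)
p,R=now();tg=np.array([.6235,-.0402,.16]);r=screw(p,R,tg,down(np.radians(20.7)),20)
print(r); P2=play(p,R,[r.round(2)]*20);print(P2[0],np.degrees(np.arctan2(*P2[1][1::-1,1])))
```

```text
[ 0.9641  0.1682  0.0883 -0.0005 -0.0005 -0.7717]
[ 0.6244 -0.0438  0.159 ] 20.49467633809908
```

carry_out:
  commands:
    - [[0.96,0.17,0.09,0,0,-0.77],[0.96,0.17,0.09,0,0,-0.77],[0.96,0.17,0.09,0,0,-0.77],[0.96,0.17,0.09,0,0,-0.77],[0.96,0.17,0.09,0,0,-0.77],[0.96,0.17,0.09,0,0,-0.77],[0.96,0.17,0.09,0,0,-0.77],[0.96,0.17,0.09,0,0,-0.77],[0.96,0.17,0.09,0,0,-0.77],[0.96,0.17,0.09,0,0,-0.77],[0.96,0.17,0.09,0,0,-0.77],[0.96,0.17,0.09,0,0,-0.77],[0.96,0.17,0.09,0,0,-0.77],[0.96,0.17,0.09,0,0,-0.77],[0.96,0.17,0.09,0,0,-0.77],[0.96,0.17,0.09,0,0,-0.77],[0.96,0.17,0.09,0,0,-0.77],[0.96,0.17,0.09,0,0,-0.77],[0.96,0.17,0.09,0,0,-0.77],[0.96,0.17,0.09,0,0,-0.77]]
  hand: -1
  force: 60

```text
clock: 1.77
position: [0.6244, -0.0423, 0.1587]
ee_rot: [0.568, 0.823, -0.0, -0.0]
ft_force: [1.4, 0.5, -0.0]
grip_width: 0.998
grasp_force: 0.0
```

carry_out:
  commands:
    - [[0,0,0,0,0,0],[0,0,0,0,0,0],[0,0,0,0,0,0]]

```text
clock: 2.02
position: [0.6245, -0.0449, 0.159]
ee_rot: [0.57, 0.821, -0.0, -0.0]
ft_force: [-0.4, 0.2, -0.4]
grip_width: 0.998
grasp_force: 0.0
```

Run:
```python
from h import *
np.set_printoptions(precision=4,suppress=True)
print(get_obs()['joint_pos'],now())
im=camera('wrist');M=P('wrist')
cv2.imwrite('pics/w1.png',cv2.resize(im[:,:,::-1],(800,600),interpolation=cv2.INTER_CUBIC))
for X in([.6211,-.0338,.05],[.6235,-.0402,.05]):
    u=M@np.r_[X,1];u=u[:2]/u[2];print((u+.5)/.7-.5)
```

```text
[ 0.4547  0.448  -0.5983  1.5243  0.2606  1.2503  0.1767] (array([ 0.6245, -0.0449,  0.159 ]), array([[-0.3494,  0.937 , -0.0005],
       [ 0.937 ,  0.3494, -0.0007],
       [-0.0005, -0.0007, -1.    ]]))
[394.8193 279.0367]
[394.8303 290.659 ]
```

View pics/w1.png

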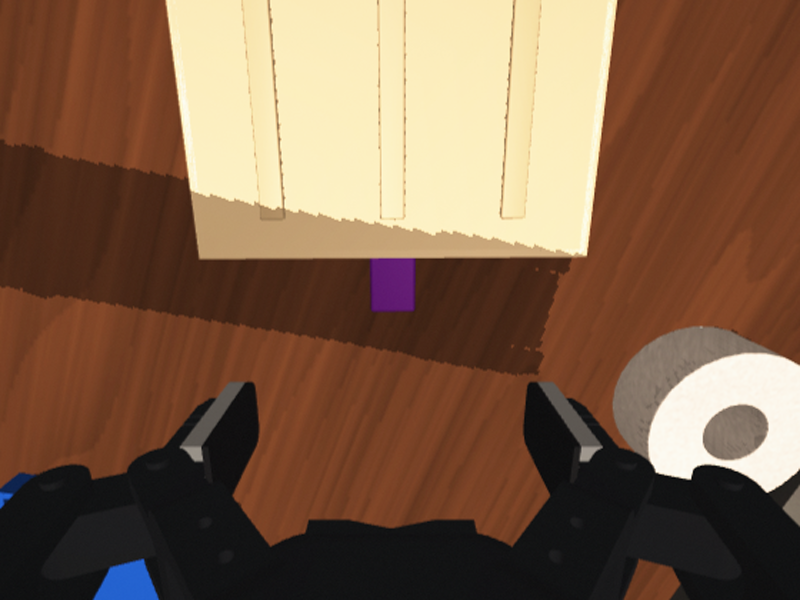

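The wrist view shows the tab at (393,285), centred between the fingers (257 to 525, middle 391). It is where I predicted, so I'll descend and pinch it.

carry_out:
  commands:
    - [[0.04,0,0.8,0,0,0],[0.04,0,0.8,0,0,0],[0.03,0,0.8,0,0,0],[0,0,0.6,0,0,0],[0,0,0.3,0,0,0],[0,0,0,0,0,0],[0,0,0,0,0,0]]

```text
clock: 2.65
position: [0.6234, -0.0411, 0.0278]
ee_rot: [0.571, 0.821, -0.0, 0.0]
ft_force: [-0.1, -0.3, 0.1]
grip_width: 1.0
grasp_force: 0.0
```

carry_out:
  commands:
    - [[0,0,0,0,0,0],[0,0,0,0,0,0],[0,0,0,0,0,0],[0,0,0,0,0,0],[0,0,0,0,0,0],[0,0,0,0,0,0],[0,0,0,0,0,0],[0,0,0,0,0,0],[0,0,0,0,0,0],[0,0,0,0,0,0]]
  hand: 1
  force: 40

```text
clock: 3.48
position: [0.6237, -0.0401, 0.0281]
ee_rot: [0.57, 0.822, 0.0, 0.001]
ft_force: [-0.7, -0.7, 5.7]
grip_width: 0.295
grasp_force: 40.9
```

Run:
```python
import numpy as np
r=.1749;f=np.arcsin(.011/r);th=np.r_[0,.03,np.linspace(.1,1.66,27),1.70,1.72]
X=-r*np.cos(f+th)/.04;Z=-r*np.sin(f+th)/.04
e=[0,0];out=[]
for i in range(1,len(th)):
    d=[round(X[i]-X[0]-e[0],2),round(Z[i]-Z[0]-e[1],2)];e[0]+=d[0];e[1]+=d[1];out.append([float(d[0]),0,float(d[1]),0,0,0])
print(out[:15]);print(out[15:])
```

```text
[[0.01, 0, -0.13, 0, 0, 0], [0.04, 0, -0.3, 0, 0, 0], [0.05, 0, -0.26, 0, 0, 0], [0.07, 0, -0.26, 0, 0, 0], [0.08, 0, -0.25, 0, 0, 0], [0.09, 0, -0.24, 0, 0, 0], [0.11, 0, -0.24, 0, 0, 0], [0.13, 0, -0.23, 0, 0, 0], [0.13, 0, -0.22, 0, 0, 0], [0.15, 0, -0.22, 0, 0, 0], [0.17, 0, -0.2, 0, 0, 0], [0.17, 0, -0.2, 0, 0, 0], [0.19, 0, -0.18, 0, 0, 0], [0.2, 0, -0.17, 0, 0, 0], [0.21, 0, -0.16, 0, 0, 0]]
[[0.21, 0, -0.15, 0, 0, 0], [0.23, 0, -0.14, 0, 0, 0], [0.23, 0, -0.12, 0, 0, 0], [0.24, 0, -0.1, 0, 0, 0], [0.25, 0, -0.09, 0, 0, 0], [0.25, 0, -0.08, 0, 0, 0], [0.25, 0, -0.06, 0, 0, 0], [0.26, 0, -0.05, 0, 0, 0], [0.26, 0, -0.03, 0, 0, 0], [0.26, 0, -0.02, 0, 0, 0], [0.26, 0, 0.0, 0, 0, 0], [0.27, 0, 0.02, 0, 0, 0], [0.26, 0, 0.03, 0, 0, 0], [0.17, 0, 0.03, 0, 0, 0], [0.08, 0, 0.02, 0, 0, 0]]
```

carry_out:
  commands:
    - [[0.01,0,-0.13,0,0,0],[0.04,0,-0.3,0,0,0],[0.05,0,-0.26,0,0,0],[0.07,0,-0.26,0,0,0],[0.08,0,-0.25,0,0,0],[0.09,0,-0.24,0,0,0],[0.11,0,-0.24,0,0,0],[0.13,0,-0.23,0,0,0],[0.13,0,-0.22,0,0,0],[0.15,0,-0.22,0,0,0],[0.17,0,-0.2,0,0,0],[0.17,0,-0.2,0,0,0],[0.19,0,-0.18,0,0,0],[0.2,0,-0.17,0,0,0],[0.21,0,-0.16,0,0,0]]

```text
clock: 4.73
position: [0.5978, 0.0279, 0.1582]
ee_rot: [0.57, 0.822, 0.0, 0.0]
ft_force: [5.8, 2.7, -5.1]
grip_width: 0.297
grasp_force: 40.7
```

carry_out:
  commands:
    - [[0.21,0,-0.15,0,0,0],[0.23,0,-0.14,0,0,0],[0.23,0,-0.12,0,0,0],[0.24,0,-0.1,0,0,0],[0.25,0,-0.09,0,0,0],[0.25,0,-0.08,0,0,0],[0.25,0,-0.06,0,0,0],[0.26,0,-0.05,0,0,0],[0.26,0,-0.03,0,0,0],[0.26,0,-0.02,0,0,0],[0.26,0,0,0,0,0],[0.27,0,0.02,0,0,0],[0.26,0,0.03,0,0,0],[0.17,0,0.03,0,0,0],[0.08,0,0.02,0,0,0],[0,0,0,0,0,0]]

```text
clock: 6.07
position: [0.5482, 0.159, 0.1873]
ee_rot: [0.569, 0.822, -0.0, -0.0]
ft_force: [-5.3, -1.4, 6.2]
grip_width: 0.296
grasp_force: 44.3
```

Run:
```python
from h import *
im=camera('side');cv2.imwrite('pics/s2.png',cv2.resize(im[:,:,::-1],(800,600),interpolation=cv2.INTER_CUBIC))
```

```text
(no output)
```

View pics/s2.png

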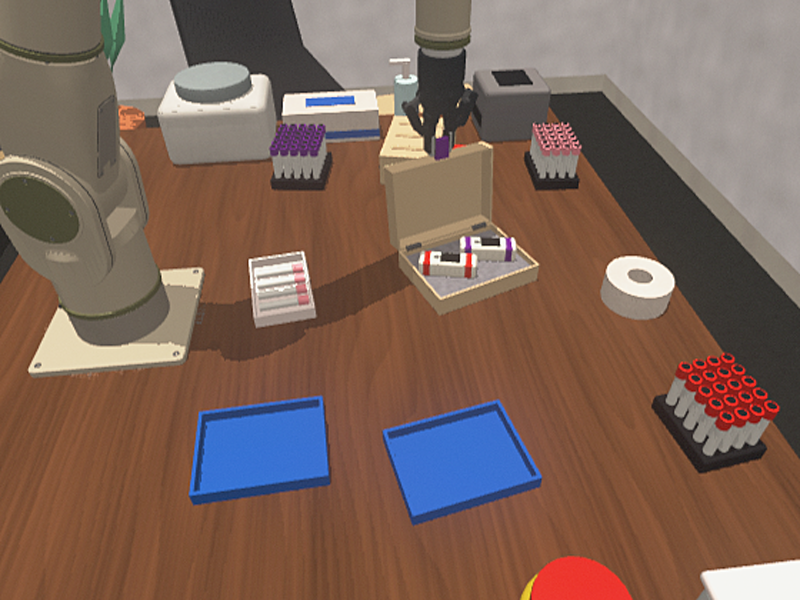

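The lid is upright and pinched. Inside the case the purple-banded meter is at (488,250) and the red one at (448,263). I'll release the tab and retreat upward.

carry_out:
  commands:
    - [[0,0,0,0,0,0],[0,0,0,0,0,0],[0,0,0,0,0,0],[0,0,0,0,0,0],[0,0,0,0,0,0],[0,0,0,0,0,0]]
  hand: -1

```text
clock: 6.62
position: [0.5492, 0.1577, 0.1872]
ee_rot: [0.57, 0.822, 0.0, -0.0]
ft_force: [-0.3, -0.0, -0.1]
grip_width: 1.0
grasp_force: 0.0
```

carry_out:
  commands:
    - [[0,0,-0.7,0,0,0],[0,0,-0.8,0,0,0],[-0.5,0,-0.5,0,0,0],[-0.9,0.2,0,0,0,0],[-0.9,0.2,0,0,0,0],[-0.9,0.2,0,0,0,0],[-0.5,0.2,0,0,0,0],[0,0,0,0,0,0],[0,0,0,0,0,0],[0,0,0,0,0,0]]
  hand: -0.32

```text
clock: 7.45
position: [0.6306, 0.0312, 0.2672]
ee_rot: [0.57, 0.822, 0.0, -0.0]
ft_force: [-0.1, 0.2, -0.0]
grip_width: 0.66
grasp_force: 0.0
```

Run:
```python
from h import *
im=camera('wrist');M=P('wrist');print(now()[0])
cv2.imwrite('pics/w3.png',cv2.resize(im[:,:,::-1],(800,600),interpolation=cv2.INTER_CUBIC))
u=M@np.r_[.6305,.0688,.052,1];u=u[:2]/u[2];print((u+.5)/.7-.5)
t=camera('top');cv2.imwrite('pics/t3.png',cv2.resize(t[70:220,160:310,::-1],(600,600),interpolation=cv2.INTER_CUBIC))
```

```text
[0.63052491 0.03166219 0.26746577]
[408.98655094 219.86542922]
```

View pics/w3.png

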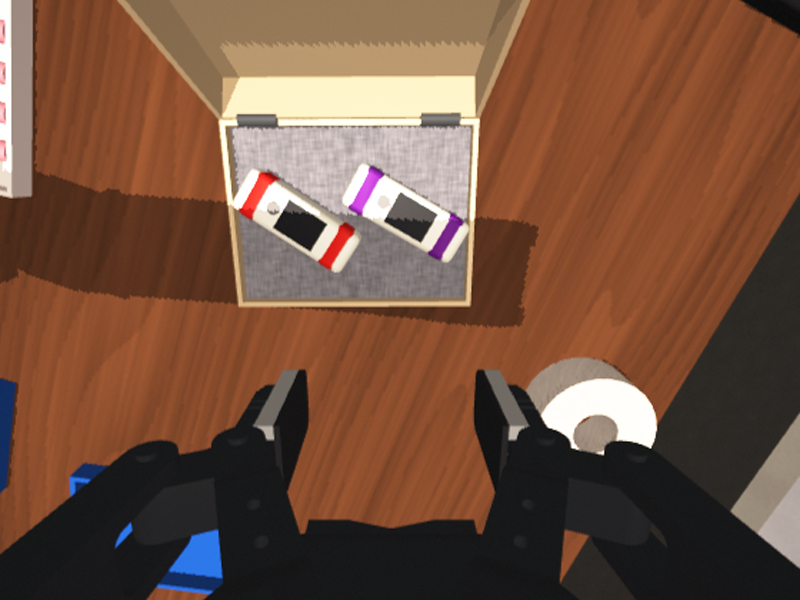

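View pics/t3.png

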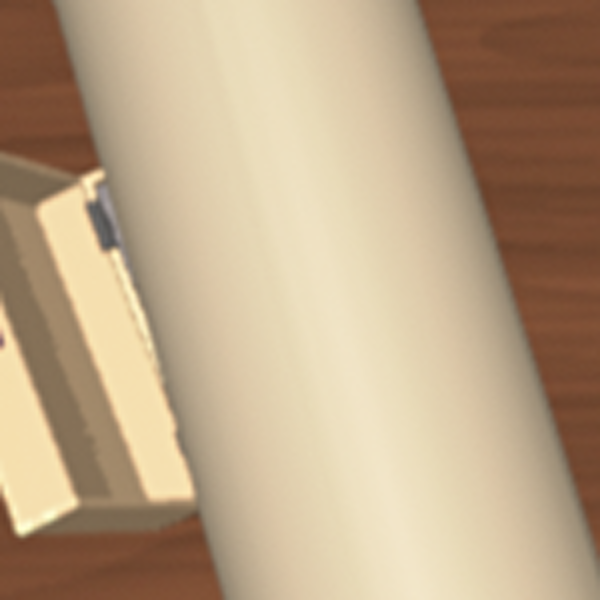

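The wrist view shows the lid fully open. The purple meter is centred near (405,213) and the red one near (296,221). Both lie turned relative to the case axes, so I'll measure the purple meter's yaw from its bands. The arm blocks the top view.

```bash
cat >> h.py <<'E'
def bands(n,roi=None):
    im=camera(n);M=P(n);hsv=cv2.cvtColor(im,cv2.COLOR_RGB2HSV)
    m=cv2.inRange(hsv,(130,90,50),(155,255,255))
    if roi: k=np.zeros_like(m);k[roi[1]:roi[3],roi[0]:roi[2]]=1;m*=k
    N,_,st,c=cv2.connectedComponentsWithStats(m)
    return [(c[i],st[i,4],st[i,:4]) for i in range(1,N) if st[i,4]>40],M
E
python3 - <<'E'
from h import *
np.set_printoptions(precision=4,suppress=True)
w,M=bands('wrist');s,N=bands('side',(270,140,390,230))
W=[];
for x in w:
    print('w',x,onz('wrist',x[0],.052));W.append(x[0])
for x in s:print('s',x,onz('side',x[0],.048))
for a in w:
  for b in s:
    X=cv2.triangulatePoints(M,N,a[0].reshape(2,1),b[0].reshape(2,1));print('tri',(X[:3]/X[3]).ravel())
E
```

```text
w (array([255.8423, 133.1779]), np.int32(298), array([244, 117,  25,  34], dtype=int32)) [0.5916 0.0775]
w (array([311.7214, 165.8286]), np.int32(280), array([300, 149,  24,  33], dtype=int32)) [0.6625 0.066 ]
s (array([355.5932, 174.4068]), np.int32(59), array([354, 167,   5,  16], dtype=int32)) [0.6608 0.0528]
tri [0.6367 0.0642 0.0468]
tri [0.6647 0.065  0.0387]
```

Run:
```python
from h import *
np.set_printoptions(precision=4,suppress=True)
p,R=now();tg=np.array([.629,.0715,.16]);r=screw(p,R,tg,down(np.radians(80.8)),12)
print(r,get_obs()['joint_pos']); P2=play(p,R,[r.round(2)]*12);print(P2[0],np.degrees(np.arctan2(*P2[1][1::-1,1])))
```

```text
[ 0.0609  0.0629  0.2243  0.0002  0.0003 -0.8363] [ 0.3489  0.3996 -0.6395  1.3602  0.236   1.4575  0.0804]
[0.6284 0.0702 0.162 ] 81.06711077700697
```

carry_out:
  commands:
    - [[0.06,0.06,0.22,0,0,-0.83],[0.06,0.06,0.22,0,0,-0.83],[0.06,0.06,0.22,0,0,-0.83],[0.06,0.06,0.22,0,0,-0.83],[0.06,0.06,0.22,0,0,-0.83],[0.06,0.06,0.22,0,0,-0.83],[0.06,0.06,0.22,0,0,-0.83],[0.06,0.06,0.22,0,0,-0.83],[0.06,0.06,0.22,0,0,-0.83],[0.06,0.06,0.22,0,0,-0.83],[0.06,0.06,0.22,0,0,-0.83],[0.06,0.06,0.22,0,0,-0.83],[0,0,0,0,0,0],[0,0,0,0,0,0],[0,0,0,0,0,0]]
  hand: -0.25

```text
clock: 8.9
position: [0.6292, 0.0692, 0.1624]
ee_rot: [0.086, 0.996, -0.0, 0.0]
ft_force: [-0.3, -1.5, -0.1]
grip_width: 0.623
grasp_force: 0.0
```

Run:
```python
from h import *
np.set_printoptions(precision=4,suppress=True)
w,M=bands('wrist');p,R=now();print(p,np.degrees(np.arctan2(R[1,1],R[0,1])),get_obs()['grip_width'])
for x in w: print(x,onz('wrist',x[0],.052))
# height from the two wrist places: band separation 72.0mm at z=.052 assumed before
im=camera('wrist');cv2.imwrite('pics/w4.png',cv2.resize(im[:,:,::-1],(800,600),interpolation=cv2.INTER_CUBIC))
```

```text
[0.6294 0.0691 0.1625] 80.10866620502456 0.6251517834371665
(array([534.7168,  26.8806]), np.int32(2814), array([503,   0,  57,  63], dtype=int32)) [0.5274 0.2737]
(array([275.3327, 164.0494]), np.int32(547), array([253, 156,  46,  16], dtype=int32)) [0.5913 0.0765]
(array([276.5522, 247.8167]), np.int32(431), array([256, 241,  42,  14], dtype=int32)) [0.6623 0.0653]
```

View pics/w4.png

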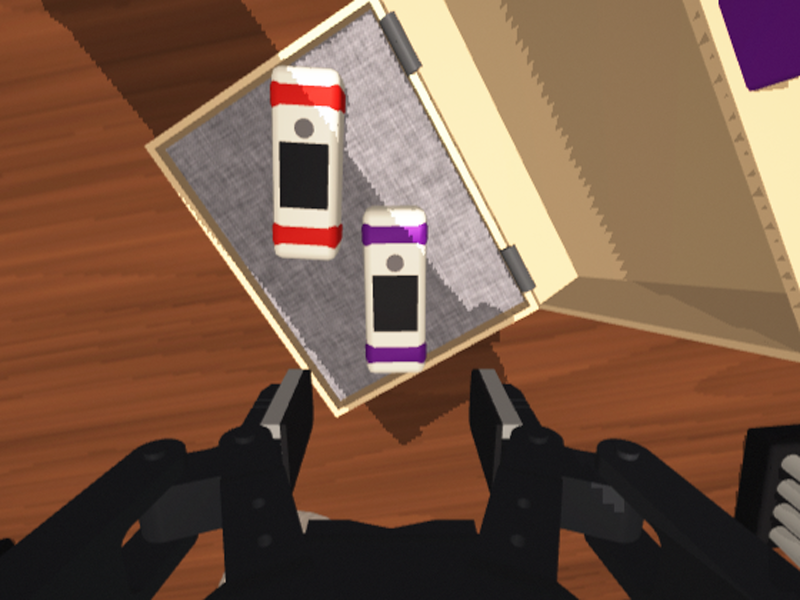

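The purple meter is centred at (396,290), upright between the fingers, with free insert on both sides. Both wrist views agree at z = 52 mm to within 1 mm. I'll descend and grip.

carry_out:
  commands:
    - [[-0.02,0.04,0.7,0,0,-0.15],[0,0,0.8,0,0,0],[0,0,0.7,0,0,0],[0,0,0.5,0,0,0],[0,0,0.4,0,0,0],[0,0,0.25,0,0,0],[0,0,0.1,0,0,0],[0,0,0,0,0,0],[0,0,0,0,0,0]]

```text
clock: 9.75
position: [0.6307, 0.0707, 0.0248]
ee_rot: [0.077, 0.997, 0.0, 0.001]
ft_force: [0.1, 0.4, 0.2]
grip_width: 0.625
grasp_force: 0.0
```

carry_out:
  commands:
    - [[0,0,0,0,0,0],[0,0,0,0,0,0],[0,0,0,0,0,0],[0,0,0,0,0,0],[0,0,0,0,0,0],[0,0,0,0,0,0],[0,0,0,0,0,0],[0,0,0,0,0,0]]
  hand: 1
  force: 40

```text
clock: 10.42
position: [0.631, 0.0707, 0.0252]
ee_rot: [0.077, 0.997, 0.0, 0.001]
ft_force: [-0.6, -0.5, 6.0]
grip_width: 0.41
grasp_force: 41.5
```

carry_out:
  commands:
    - [[0,0,-0.2,0,0,0],[0,0,-0.5,0,0,0],[0,0,-0.7,0,0,0],[0,0,-0.7,0,0,0],[0,0,-0.5,0,0,0],[0,0,-0.2,0,0,0],[0,0,0,0,0,0],[0,0,0,0,0,0],[0,0,0,0,0,0]]

```text
clock: 11.17
position: [0.6292, 0.0702, 0.134]
ee_rot: [0.077, 0.997, -0.0, -0.001]
ft_force: [-1.1, -0.4, -2.0]
grip_width: 0.416
grasp_force: 40.6
```

Run:
```python
from h import *
np.set_printoptions(precision=4,suppress=True)
p,R=now();print(get_obs()['joint_pos'],get_obs()['grasp_force'],p)
print(R.T@(np.array([.506,-.340,p[2]])-p)/.04)
```

```text
[ 0.4033  0.5443 -0.798   1.5212  0.4013  1.2487  0.9651] 40.60282230377197 [0.6292 0.0702 0.134 ]
[  1.4661 -10.6073   0.0119]
```

carry_out:
  commands:
    - [[0.1,-0.3,0,0,0,0],[0.1,-0.5,0,0,0,0],[0.1,-0.8,0,0,0,0],[0.1,-0.8,0,0,0,0],[0.1,-0.8,0,0,0,0],[0.1,-0.8,0,0,0,0],[0.1,-0.8,0,0,0,0],[0.1,-0.8,0,0,0,0],[0.1,-0.8,0,0,0,0],[0.1,-0.8,0,0,0,0],[0.1,-0.8,0,0,0,0],[0.1,-0.8,0,0,0,0],[0.1,-0.8,0,0,0,0],[0.1,-0.6,0,0,0,0],[0.06,-0.4,0,0,0,0],[0,0,0,0,0,0],[0,0,0,0,0,0],[0,0,0,0,0,0]]

```text
clock: 12.67
position: [0.5071, -0.3381, 0.1347]
ee_rot: [0.077, 0.997, 0.001, -0.001]
ft_force: [-0.2, 0.8, -1.7]
grip_width: 0.416
grasp_force: 40.6
```

Run:
```python
from h import *
im=camera('side');cv2.imwrite('pics/s5.png',cv2.resize(im[:,:,::-1],(800,600),interpolation=cv2.INTER_CUBIC));print(now(),get_obs()['grasp_force'])
```

```text
(array([ 0.50744193, -0.33775427,  0.13502357]), array([[-9.88398616e-01,  1.51881020e-01, -5.76725308e-04],
       [ 1.51880214e-01,  9.88398117e-01,  1.25017240e-03],
       [ 7.59911667e-04,  1.14807551e-03, -9.99999052e-01]])) 40.554789304733276
```

View pics/s5.png

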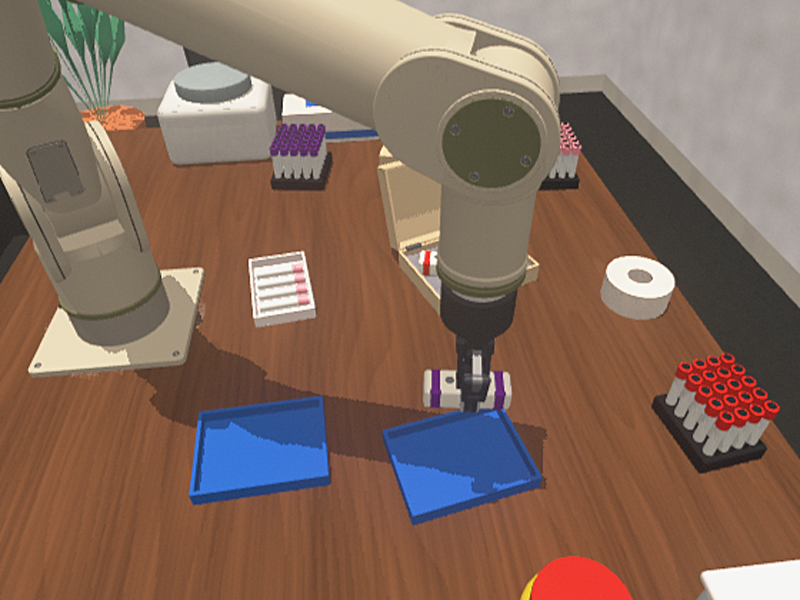

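The meter hangs level in the fingers at (467,390), above the far tray. The lid is open and the red meter is still in the case. I'll lower it slowly.

carry_out:
  commands:
    - [[0,0,0.4,0,0,0],[0,0,0.6,0,0,0],[0,0,0.6,0,0,0],[0,0,0.5,0,0,0],[0,0,0.4,0,0,0],[0,0,0.25,0,0,0],[0,0,0.15,0,0,0],[0,0,0.1,0,0,0],[0,0,0.05,0,0,0],[0,0,0.05,0,0,0],[0,0,0,0,0,0],[0,0,0,0,0,0],[0,0,0,0,0,0]]

```text
clock: 13.8
position: [0.5074, -0.3396, 0.0123]
ee_rot: [0.077, 0.997, -0.0, 0.0]
ft_force: [-0.2, -0.5, -1.5]
grip_width: 0.414
grasp_force: 40.6
```

carry_out:
  commands:
    - [[0,0,0.03,0,0,0],[0,0,0.02,0,0,0],[0,0,0.02,0,0,0],[0,0,0,0,0,0],[0,0,0,0,0,0]]

```text
clock: 14.22
position: [0.5071, -0.3394, 0.0089]
ee_rot: [0.077, 0.997, 0.0, -0.0]
ft_force: [-0.5, 0.5, -1.5]
grip_width: 0.417
grasp_force: 40.6
```

carry_out:
  commands:
    - [[0,0,0.02,0,0,0],[0,0,0.02,0,0,0],[0,0,0,0,0,0],[0,0,0,0,0,0]]

```text
clock: 14.55
position: [0.5072, -0.3395, 0.0081]
ee_rot: [0.077, 0.997, -0.0, 0.0]
ft_force: [-3.9, 2.0, 7.1]
grip_width: 0.418
grasp_force: 41.7
```

The wrist force has turned upward (7 N), so the meter is resting on the floor of the tray. I'll open partway, which keeps the fingers clear of the tray walls, then retreat.

carry_out:
  commands:
    - [[0,0,0,0,0,0],[0,0,0,0,0,0],[0,0,0,0,0,0],[0,0,0,0,0,0],[0,0,0,0,0,0],[0,0,0,0,0,0]]
  hand: -0.3

```text
clock: 15.05
position: [0.5071, -0.3394, 0.0073]
ee_rot: [0.077, 0.997, 0.0, 0.0]
ft_force: [-0.0, -0.7, -0.7]
grip_width: 0.651
grasp_force: 0.0
```

carry_out:
  commands:
    - [[0,0,-0.2,0,0,0],[0,0,-0.5,0,0,0],[0,0,-0.8,0,0,0],[0,0,-0.8,0,0,0],[0,0,-0.8,0,0,0],[0,0,-0.8,0,0,0],[0,0,-0.4,0,0,0],[0,0,0,0,0,0],[0,0,0,0,0,0],[0,0,0,0,0,0]]

```text
clock: 15.88
position: [0.5067, -0.3392, 0.1787]
ee_rot: [0.077, 0.997, 0.0, -0.0]
ft_force: [1.0, -0.8, -1.1]
grip_width: 0.648
grasp_force: 0.0
```

Run:
```python
from h import *
print(get_obs()['clock'],now()[0],get_obs()['ft_force'])
a=camera('side');b=camera('wrist');f=lambda i:cv2.resize(i[:,:,::-1],(400,300),interpolation=cv2.INTER_AREA)
cv2.imwrite('pics/e6.png',np.hstack([f(a),f(b)]))
for x in bands('wrist')[0]:print(x,onz('wrist',x[0],.035))
```

```text
15.8833 [ 0.50667281 -0.33924061  0.17871689] [ 1.00359405 -0.75968915 -1.09928182]
(array([273.37136465, 158.66666667]), np.int32(447), array([253, 152,  41,  14], dtype=int32)) [ 0.46753207 -0.33371499]
(array([273.16666667, 234.57309942]), np.int32(342), array([254, 228,  38,  12], dtype=int32)) [ 0.53880571 -0.34500142]
```

View pics/e6.png

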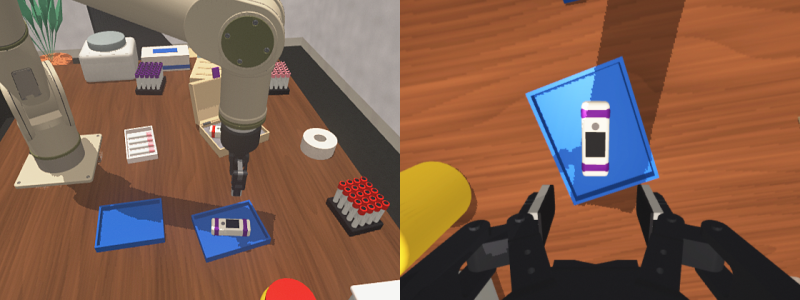

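The meter lies flat in the centre of the tray with its screen up: about (230,228) in the side half and (595,140) in the wrist half. Its measured centre is (0.503, −0.339), against a tray centre of (0.502, −0.340). The lid is still open and the arm is clear, so I'll hand in.

```bash
python3 -c "
from workcell import *
print(hand_in())"
```

```text
the job is handed in; nothing more can be done
None
```

I handed the job in at about 16 s: the lid stands open by itself, the purple-banded meter lies flat, screen up, in the middle of the far blue tray, and the red-banded meter was left in the case; the interface gave no verdict.

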